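# Demagnetise a screwdriver in the slot of the bench demagnetiser

### The arm

A 6-joint arm with a two-finger parallel gripper is mounted at the origin on a cart in front of the work surface, level with it; the furniture and walls round the work are solid. World frame = base frame: x ahead of the robot, y to its left, z up, the work surface at z = 0. Lengths are in m, angles in rad, forces in N, time in s.
With the tool pointing down it reaches from about 0.3 to 0.875 m from the base axis. Payload 6.4 kg.
Tool frame: the origin (TCP) lies at the centre of the arm's flange, where the gripper is bolted on; the fingertips stand 173 mm ahead of it and the grasp point (between the pads) lies 155 mm ahead of it; z points along the fingers, x is the direction in which the jaws open and shut, and the axes are right-handed (so a half turn about z gives the same grasp; the last joint's range is limited). The gripper opens to 85 mm and grips with 20 to 120 N. Pads are 22 mm wide; open, the fingers measure 114 mm over their backs; the gripper's body (76 mm by 85 mm) begins 54 mm behind the grasp point. The pads swing forward as they close: fully open they stand 13 mm farther back than shut.
Start: joints at [0.923, 0.181, 1.607, -0, 1.354, -0.206], TCP at [0.246, 0.52, 0.405] pointing down, gripper open.
Joint ranges: [-2.99, 2.99], [-0.89, 2.07], [0.3, 2.58], [-1.14, 4.28], [0, 2.63], [-3.12, 3.12]. Speed limits (rad/s): [2.57, 2.57, 3.01, 3.14, 3.14, 3.14].

### API

Orientations are given as a unit quaternion [w, x, y, z].
In Python, from bench import ctrl gives the robot as it stands. The module is installed in compiled form; this text tells all that it offers.
- The arm moves only by the tool move_arm, never from a script. Its argument "moves" is a list of rows, each an object of numbers: "gripper": the opening in per cent of the stroke, from 0 (shut) to 100 (fully open); "x", "y", "z": the shift along the tool's x, y, z in cm; "roll": the turn about the tool's z in degrees. In form: [{"gripper": .., "x": .., "y": .., "z": .., "roll": ..}, ...]. A call has 1 to 5 rows; each row shifts and turns the commanded pose from where the row before left it, along the tool's axes as they then stand; what a row does not reach is not made up. A row lasts 1/8 s, in which the tool goes at most 62.5 mm and 10.7 degrees, less where a joint would pass 70% of its speed; a pose out of reach is approached as far as the arm can. A call is refused whole if a number of a shift passes 6.25 or a number of a turn 10.7, either way. A call with a gripper value outside its range is refused whole. The fingers move at their own pace and stop on an object; the grip force is fixed at half the most. Time passes only in rows, so rows that do not move let the fingers close. It gives the time, the measured TCP pose, the force and the opening at its end, in the units of the state.
- ctrl.get_obs(): the state, without advancing time (a new reading comes with each control period).
- ctrl.camera(name): name is "scene" or "top"; returns a dict with "img" (400x640x3 uint8, red, green, blue), "fx", "fy", "cx", "cy" (pixels), "D" ([k1, k2, p1, p2, k3] as OpenCV has them; the pictures are not rectified), "world_from_camera" (4x4, takes a point from camera to world coordinates). Camera axes: x right, y up, looking along -z (the intrinsics and any distortion apply to the point x, -y, -z); pixel columns grow to the right and rows downward; lengths in m; the calibration is good to about 2 mm. A picture is of the moment at which its call begins. There is no depth.
- ctrl.hand_in(): hands the job in, once; it reports no verdict.
The state is a dict: "time_s": time; "q": joint angles; "dq": joint speeds; "joint_efforts": joint torques, N m; "eef_pos": TCP position; "eef_rot": TCP orientation; "wrist_force": force on the tool from outside, world axes, zero at the start; "torque": the same for the moment, N m; "opening": opening from 0.0 (shut) to 1.0 (fully open).
Only numpy, scipy, OpenCV 4.12 (cv2) and the standard library are available. Lean on these libraries where they do the work, as an engineer would, in place of code of your own. Each camera call takes 0.05 s, during which the arm holds its last target. There are 200 camera calls.

### The job

Switch on the bench demagnetiser by pressing its three keys fully down and letting each come up again, one at a time: first the middle key, then the key at the slot end, then the key at the far end. Then pick up the screwdriver by its handle and pass its blade through the upright slot in the front of the demagnetiser until about 60 mm of the blade is inside, without forcing it. Finish while still holding it steady there in the air, the blade not pressing on the slot; leave the ring, the tape roll and the brush where they are.

Things in the scene. Friction and masses are not known exactly. Their poses are not given: they have to be found in the camera images.
- demagnetiser: grey metal box, 130 (x) x 170 (y) x 115 mm (z), fixed. Origin: centre of its underside; z up, x from its front into the box (the way the blade goes in), y left as seen facing the front. Slot in the front's left half (+y); three keys on top in a row along y. Behind the slot a closed empty chamber, 125 mm deep from the slot's outer face, 35 mm or more to either side of the slot
- slot (a point): centre of the upright slot, on the outer face of its aluminium bezel; axes as the demagnetiser (x inwards, z up). The slot is 10 mm wide (y), 40 mm high (z) and 11 mm thick, so the 6 mm blade has 2 mm on each side; its centre is 65 mm above the table, 68 mm in front of and 40 mm left of the box's origin
- key_middle_top (a point): centre of the top of the middle key: round, 22 mm across, white in a 38 mm black collar, standing 10 mm proud of the collar, top 137 mm above the table; y = 0 of the demagnetiser. The three keys are alike, 52 mm apart
- key_slot_end_top (a point): the same for the key nearest the slot's end of the box (y = +52 mm of the demagnetiser)
- key_far_end_top (a point): the same for the key at the other end (y = -52 mm of the demagnetiser)
- key_middle (a joint): travel of the middle key, 0 up, 0.006 m fully down; sprung, 5 N holds it fully down, comes up by itself; counts as pressed beyond 0.004 and as up below 0.002
- key_slot_end (a joint): the same for the key at the slot end
- key_far_end (a joint): the same for the key at the far end
- driver: screwdriver, 214 mm long, about 105 g, lying on the table. y axis along it from blade to handle, z up as it lies; origin below its middle, the centre line 12 mm above it. Blue round handle 26 mm thick from y = +22 to +107 mm, neck from +10; straight round steel blade 6 mm thick from y = +10 to its tip at -107 mm. Balances at y = +40 mm; does not roll by itself
- blade_tip (a point): end of the blade, on the centre line
- handle (a point): middle of the handle on the centre line, 167 mm behind the blade tip
- ring: thin steel bearing ring, 48 mm across, 12 mm high, bystander; origin at its centre on the table
- tape: roll of brown tape, 95 mm across, 24 mm high, bystander; origin at its centre on the table
- brush: flat parts brush with wooden handle, 196 x 36 x 12 mm, bystander; origin at its centre on the table, length along y

How it is judged:
By the outcome, as a careful person would: the job done as asked, in the order asked, and still so for the second after the job is handed in, while the arm keeps its last pose, push and grip.
It also fails if it takes over 64 s, if anything falls off the work surface, if the arm or the gripper's body presses on something with over 40 N, if the wrist force passes 120 N, or if a joint passes its speed limit or range.

## Working session

There is one attempt and no reset: what is moved stays moved. The work goes in short steps, Python scripts to look and compute and a tool call to move; the robot and the scene stay as the last step left them, time stands still between calls to the robot, and variables do not carry over. Pictures are saved under pics/ and viewed, about 8 in all and at most 12, crops included, and the job is handed in when it is done.

Besides the shell and the picture viewer there is one more tool, called by a JSON object that holds its "api" and its "payload". move_arm: Moves the arm, as the interface text tells. Its arguments: {"type":"object","properties":{"moves":{"type":"array","items":{"type":"object","properties":{"gripper":{"type":"number"},"x":{"type":"number"},"y":{"type":"number"},"z":{"type":"number"},"roll":{"type":"number"}}}}},"required":["moves"]}

```bash
mkdir -p pics
python3 - <<'E'
from bench import ctrl
import cv2
o=ctrl.get_obs();print(o)
for n in("scene","top"):
    c=ctrl.camera(n);cv2.imwrite(f"pics/{n}0.png",c["img"][:,:,::-1]);print(n,{k:c[k] for k in c if k!="img"})
E
```

```text
{'time_s': 0.0, 'q': array([ 9.22704747e-01,  1.81573909e-01,  1.60799722e+00,  5.62979268e-06,
        1.35378257e+00, -2.06293062e-01]), 'dq': array([ 1.42028819e-03,  1.06956917e-03,  1.05842939e-03, -1.93274035e-04,
        5.22158167e-04,  7.21901622e-05]), 'joint_efforts': array([-1.71003771e-04, -4.44881094e+01, -3.51334262e+01, -3.60197037e-04,
        8.89750459e-03, -4.19850480e-06]), 'eef_pos': array([0.24567896, 0.51960058, 0.40377061]), 'eef_rot': array([ 3.06132942e-04,  8.44856787e-01,  5.34991808e-01, -8.25598219e-04]), 'wrist_force': array([ 0.50258126,  0.73930775, -0.12613234]), 'torque': array([-0.01307601,  0.01350635,  0.00034809]), 'opening': 1.0013448635975322}
scene {'fx': 455.4555462535327, 'fy': 455.4555462535327, 'cx': 322.44065138217775, 'cy': 204.94603723029246, 'D': array([0.00490275, 0.        , 0.        , 0.        , 0.        ]), 'world_from_camera': array([[ 0.67959701,  0.37352776, -0.6313675 , -0.13128872],
       [-0.73346679,  0.33048886, -0.59397272, -0.86465216],
       [-0.01320538,  0.86674917,  0.49856944,  0.66218389],
       [ 0.        ,  0.        ,  0.        ,  1.        ]])}
top {'fx': 516.2785115691495, 'fy': 516.2785115691495, 'cx': 320.5871959915547, 'cy': 202.21605158387504, 'D': array([-0.10263045,  0.        ,  0.        ,  0.        ,  0.        ]), 'world_from_camera': array([[-0.04565214,  0.97813793, -0.20288438,  0.3085409 ],
       [-0.99895004, -0.0454797 ,  0.00551441, -0.24797648],
       [-0.00383327,  0.2029231 ,  0.97918717,  1.28279493],
       [ 0.        ,  0.        ,  0.        ,  1.        ]])}
```

View pics/top0.png

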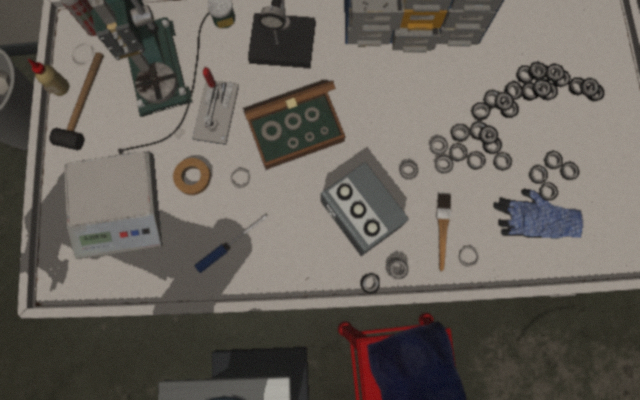

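View pics/scene0.png

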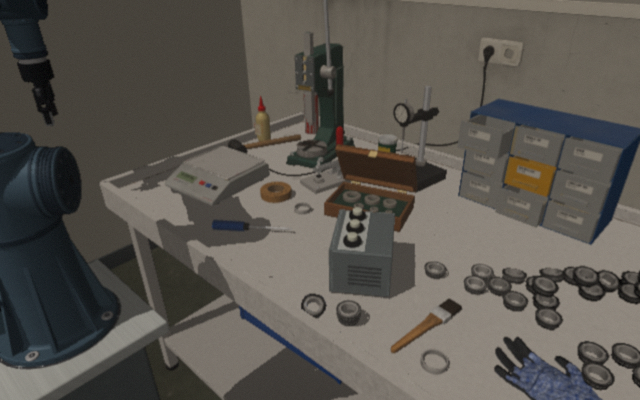

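The top view shows the box with its keys near (345,191), (357,210) and (372,228), with the bezel apparently on its lower-left side near (330,208). The driver handle is at (212,257) and its tip at (267,214). The tape is at (192,174), the small ring at (240,177) and the brush at (444,232). Next I'll zoom in.

```bash
python3 - <<'E'
import cv2,numpy as np
t=cv2.imread("pics/top0.png");s=cv2.imread("pics/scene0.png")
a=cv2.resize(t[170:280,190:420],None,fx=3.4,fy=3.4,interpolation=cv2.INTER_CUBIC)
b=cv2.resize(s[195:305,200:400],(782,220*2-5),interpolation=cv2.INTER_CUBIC)
cv2.imwrite("pics/c1.png",a);
b=cv2.resize(s[195:305,290:430],None,fx=5,fy=5,interpolation=cv2.INTER_CUBIC);cv2.imwrite("pics/c2.png",b)
E
cat > h.py <<'E'
import numpy as np,cv2
from bench import ctrl
def ray(c,uv):
    K=np.array([[c["fx"],0,c["cx"]],[0,c["fy"],c["cy"]],[0,0,1]])
    p=cv2.undistortPoints(np.array(uv,float).reshape(-1,1,2),K,c["D"]).reshape(-1,2)
    d=np.c_[p[:,0],-p[:,1],-np.ones(len(p))]@c["world_from_camera"][:3,:3].T
    return c["world_from_camera"][:3,3],d
def plane(c,uv,z):
    o,d=ray(c,uv);return o+d*((z-o[2])/d[:,2])[:,None]
def proj(c,P):
    K=np.array([[c["fx"],0,c["cx"]],[0,c["fy"],c["cy"]],[0,0,1]])
    M=np.linalg.inv(c["world_from_camera"]);q=np.atleast_2d(P)@M[:3,:3].T+M[:3,3]
    q=q*[1,-1,-1];return cv2.projectPoints(q,np.zeros(3),np.zeros(3),K,c["D"])[0].reshape(-1,2)
E
```

```text
(no output)
```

View pics/c1.png

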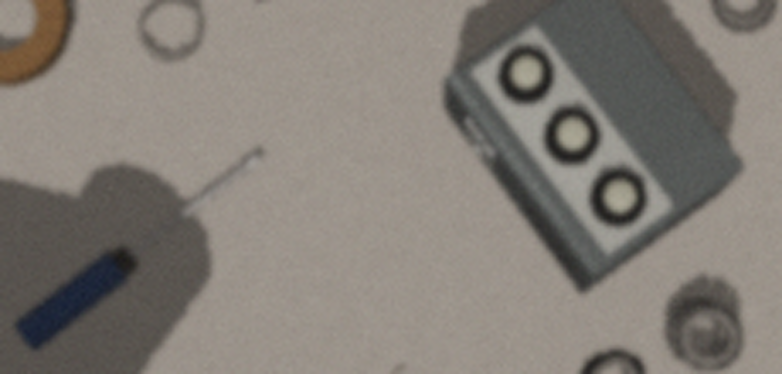

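View pics/c2.png

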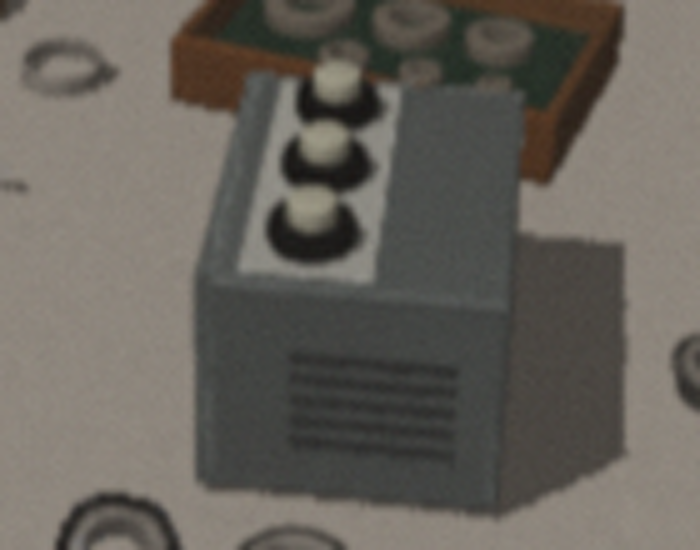

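The crops show the key tops at about (345,192), (358,210) and (372,227) in the top image. The bezel is at about (331,210), so the upper-left key is the slot-end one. The blade tip is at (266.5,214.5), and the handle runs from (198,269) to (226,246).

```bash
cat > m.py <<'E'
from h import *
c=ctrl.camera("top");s=ctrl.camera("scene")
def caps(c,x0,y0,x1,y1):
    im=c["img"].astype(int)[y0:y1,x0:x1]
    up=cv2.resize(im.astype(np.uint8),None,fx=8,fy=8,interpolation=cv2.INTER_CUBIC).astype(int)
    dark=(up.max(2)<75).astype(np.uint8)
    cs,h=cv2.findContours(dark,cv2.RETR_CCOMP,cv2.CHAIN_APPROX_NONE);out=[]
    for k,q in enumerate(cs):
        if h[0][k][3]>=0 and cv2.contourArea(q)>800:
            m=cv2.moments(q);out.append([(m["m10"]/m["m00"]+.5)/8-.5+x0,(m["m01"]/m["m00"]+.5)/8-.5+y0,cv2.contourArea(q)/64])
    return np.array(out)
k=caps(c,325,175,395,245);print(k)
P=plane(c,k[:,:2],.132);P=P[np.argsort(-P[:,0])];print("keys",P,np.diff(P,axis=0),np.linalg.norm(np.diff(P,axis=0),axis=1))
print("scene proj of key tops",proj(s,P+[0,0,.005]))
g=(P[0]-P[2]);g/=np.linalg.norm(g);bx=np.array([g[1],-g[0],0]);print("box yaw(x) deg",np.degrees(np.arctan2(bx[1],bx[0])))
# driver
im=c["img"].astype(int);m=((im[...,2]-im[...,0])>18);m[:,:190]=0;m[:,245:]=0;m[:230]=0;m[285:]=0
uv=np.argwhere(m)[:,::-1];H=plane(c,uv,.018);hc=(H.max(0)+H.min(0))/2;mu=H.mean(0)
w,v=np.linalg.eigh(np.cov((H-mu)[:,:2].T));d=v[:,1]*np.sign(v[0,1]);t=(H-mu)[:,:2]@d
print("handle n",len(uv),"mean",mu,"len",np.ptp(t),"wid",np.ptp((H-mu)[:,:2]@v[:,0]),"yaw",np.degrees(np.arctan2(d[1],d[0])),"tmid",(t.max()+t.min())/2)
tip=plane(c,[[266.5,214.5]],.012)[0];print("tip",tip,"dist",np.linalg.norm((tip-mu)[:2]),"yaw",np.degrees(np.arctan2(*(tip-mu)[[1,0]])))
# bezel
print("bezel face pts z~.085",plane(c,[[331,210]],.085))
np.save("keys.npy",P)
E
python3 m.py
```

```text
[[371.90889781 227.34200256  88.578125  ]
 [358.03729599 208.99555486  87.4375    ]
 [344.36634488 190.86495071  86.390625  ]]
keys [[ 0.57094006 -0.30999272  0.132     ]
 [ 0.527326   -0.33869167  0.132     ]
 [ 0.48378682 -0.36745292  0.132     ]] [[-0.04361406 -0.02869895  0.        ]
 [-0.04353918 -0.02876125  0.        ]] [0.05220935 0.05218112]
scene proj of key tops [[356.48817473 209.16854159]
 [354.06958419 221.21643816]
 [351.46934305 234.39694958]]
box yaw(x) deg -56.60310116379343
handle n 245 mean [0.44170352 0.02371235 0.018     ] len 0.08143839919654802 wid 0.01970683902676275 yaw -54.566202606796075 tmid 0.0008635369240547371
tip [ 0.54674185 -0.11833234  0.012     ] dist 0.17666279881578775 yaw -53.51804499864626
bezel face pts z~.085 [[ 0.53682135 -0.27843308  0.085     ]]
```

```bash
cat >> h.py <<'E'
from scipy.spatial.transform import Rotation as R
def st():
    o=ctrl.get_obs();q=o["eef_rot"];r=R.from_quat([q[1],q[2],q[3],q[0]]).as_matrix()
    return o,r
def go(tgt,yaw=None):
    o,r=st();d=np.array(tgt)-o["eef_pos"];cur=np.degrees(np.arctan2(r[1,0],r[0,0]))
    print("t",round(o["time_s"],2),"tcp",o["eef_pos"].round(4),"yaw",cur.round(2),"F",o["wrist_force"].round(1),"op",round(o["opening"],3),"tool z",r[:,2].round(4))
    if yaw is not None: print("roll",round(cur-yaw,2))
    print("shift now cm",(r.T@d*100).round(2))
    if yaw is not None: print("shift after roll",((r@R.from_euler("z",cur-yaw,degrees=True).as_matrix()).T@d*100).round(2))
E
python3 - <<'E'
from h import *
c=ctrl.camera("top")
k=np.array([[371.909,227.342],[358.037,208.996],[344.366,190.865]])
P=plane(c,k,.136);mid=P.mean(0)
by=P[2]-P[0];by=-by if by[0]<0 else by;by/=np.linalg.norm(by);bx=np.array([by[1],-by[0],0]);print("keys",P,by,bx,np.linalg.norm(P[0]-P[1]))
np.savez("box.npz",P=P,by=by,bx=bx)
for n,uv,z in [("rear-right top",(408.2,218.5),.115),("front-right bottom",(585/3.4+190,290/3.4+170),0),("front-left top",(447/3.4+190,85/3.4+170),.115),("bezel",(331,210),.085),("plate FL",(475/3.4+190,68/3.4+170),.116),("plate rearR",(672/3.4+190,208/3.4+170),.116)]:
    q=plane(c,[uv],z)[0]-mid;print(n,(q@bx).round(4),(q@by).round(4))
go([mid[0],mid[1],.35],36.5)
E
```

```text
keys [[ 0.48317769 -0.36703786  0.136     ]
 [ 0.52656454 -0.33837562  0.136     ]
 [ 0.57002792 -0.30977636  0.136     ]] [0.83487293 0.55044273 0.        ] [ 0.55044273 -0.83487293  0.        ] 0.0519994504323775
rear-right top 0.0836 -0.0835
front-right bottom -0.0391 -0.0842
front-left top -0.0451 0.0787
bezel -0.0444 0.0415
plate FL -0.0228 0.0769
plate rearR 0.0272 -0.0789
t 0.25 tcp [0.2458 0.5197 0.4043] yaw 64.68 F [-0.3  0.1  0. ] op 1.002 tool z [-5.e-04 -6.e-04 -1.e+00]
roll 28.18
shift now cm [-65.56  62.08   5.47]
shift after roll [-28.46  85.68   5.47]
```

{"api": "move_arm", "payload": {"moves": [{"gripper":0,"roll":9.4},{"gripper":0,"roll":9.4},{"gripper":0,"roll":9.4},{"gripper":0,"x":-1.7,"y":5},{"gripper":0,"x":-1.7,"y":5}]}}

```text
validation failed for argument at $.mo...
```

{"api": "move_arm", "payload": {"moves": [{"gripper":0,"x":-1.7,"y":5},{"gripper":0,"x":-1.7,"y":5},{"gripper":0,"x":-1.7,"y":5},{"gripper":0,"x":-1.7,"y":5},{"gripper":0,"x":-1.7,"y":5}]}}

```text
validation failed for argument at $.mo...
```

{"api": "move_arm", "payload": {"moves": [{"gripper":0,"x":-1.7,"y":5},{"gripper":0,"x":-1.7,"y":5},{"gripper":0,"x":-1.7,"y":5},{"gripper":0,"x":-1.7,"y":5},{"gripper":0,"x":-1.7,"y":5}]}}

```text
validation failed for argument at $.mo...
```

{"api": "move_arm", "payload": {"moves": [{"gripper":0,"x":-1.7,"y":5},{"gripper":0,"x":-1.7,"y":5},{"gripper":0,"x":-1.7,"y":5},{"gripper":0,"x":-1.7,"y":5},{"gripper":0}]}}

```text
validation failed for argument at $.mo...
```

Run:
```python
from h import *
b=np.load("box.npz");P=b["P"]
go([P[1,0],P[1,1],.32],36.5)
```

```text
t 0.25 tcp [0.2458 0.5197 0.4043] yaw 64.68 F [-0.3  0.1  0. ] op 1.002 tool z [-5.e-04 -6.e-04 -1.e+00]
roll 28.18
shift now cm [-65.56  62.08   8.47]
shift after roll [-28.46  85.68   8.47]
```

{"api": "move_arm", "payload": {"moves": [{"gripper":0,"x":0,"y":0,"z":0,"roll":9.4},{"gripper":0,"x":0,"y":0,"z":0,"roll":9.4},{"gripper":0,"x":0,"y":0,"z":0,"roll":9.4},{"gripper":0,"x":-1.7,"y":5,"z":0,"roll":0},{"gripper":0,"x":-1.7,"y":5,"z":0,"roll":0}]}}

```text
time_s: 0.88
eef_pos: [0.2779, 0.4183, 0.4043]
eef_rot: [0.0, 0.949, 0.314, -0.0]
wrist_force: [1.1, -0.3, 1.2]
opening: 0.001
```

{"api": "move_arm", "payload": {"moves": [{"gripper":0,"x":-1.7,"y":5,"z":0,"roll":0},{"gripper":0,"x":-1.7,"y":5,"z":0,"roll":0},{"gripper":0,"x":-1.7,"y":5,"z":0,"roll":0},{"gripper":0,"x":-1.7,"y":5,"z":0,"roll":0},{"gripper":0,"x":-1.7,"y":5,"z":0,"roll":0}]}}

```text
time_s: 1.5
eef_pos: [0.3584, 0.1661, 0.4049]
eef_rot: [0.0, 0.95, 0.313, 0.0]
wrist_force: [1.3, 0.3, 0.6]
opening: -0.003
```

{"api": "move_arm", "payload": {"moves": [{"gripper":0,"x":-1.7,"y":5,"z":0,"roll":0},{"gripper":0,"x":-1.7,"y":5,"z":0,"roll":0},{"gripper":0,"x":-1.7,"y":5,"z":0,"roll":0},{"gripper":0,"x":-1.7,"y":5,"z":0,"roll":0},{"gripper":0,"x":-1.7,"y":5,"z":0,"roll":0}]}}

```text
time_s: 2.12
eef_pos: [0.4388, -0.0857, 0.4049]
eef_rot: [0.0, 0.95, 0.313, 0.0]
wrist_force: [0.7, 0.2, 0.3]
opening: -0.001
```

{"api": "move_arm", "payload": {"moves": [{"gripper":0,"x":-1.7,"y":5,"z":0,"roll":0},{"gripper":0,"x":-1.7,"y":5,"z":0,"roll":0},{"gripper":0,"x":-1.7,"y":5,"z":0,"roll":0},{"gripper":0,"x":-1.7,"y":5,"z":0,"roll":0},{"gripper":0,"x":0,"y":0,"z":0,"roll":0}]}}

```text
time_s: 2.75
eef_pos: [0.503, -0.2883, 0.4039]
eef_rot: [0.0, 0.95, 0.311, -0.0]
wrist_force: [0.6, 0.5, -0.2]
opening: -0.001
```

Run:
```python
from h import *
b=np.load("box.npz");P=b["P"]
go([P[1,0],P[1,1],.315],36.5)
```

```text
t 2.75 tcp [ 0.503  -0.2883  0.4039] yaw 36.29 F [ 0.6  0.5 -0.2] op -0.001 tool z [-5.e-04 -2.e-04 -1.e+00]
roll -0.21
shift now cm [-1.06  5.43  8.89]
shift after roll [-1.08  5.42  8.89]
```

{"api": "move_arm", "payload": {"moves": [{"gripper":0,"x":-1.06,"y":5.43,"z":0,"roll":0},{"gripper":0,"x":0,"y":0,"z":4,"roll":0},{"gripper":0,"x":0,"y":0,"z":4,"roll":0},{"gripper":0,"x":0,"y":0,"z":0.7,"roll":0},{"gripper":0,"x":0,"y":0,"z":0,"roll":0}]}}

```text
time_s: 3.38
eef_pos: [0.5268, -0.3346, 0.3183]
eef_rot: [-0.0, 0.95, 0.313, 0.0]
wrist_force: [-0.4, -0.2, 0.1]
opening: 0.002
```

Run:
```python
from h import *
b=np.load("box.npz");P=b["P"]
go([P[1,0],P[1,1],.304],36.5)
c=ctrl.camera("top");s=ctrl.camera("scene")
a=cv2.resize(c["img"][150:260,300:420],(480,440),interpolation=2)
d=cv2.resize(s["img"][140:300,300:410],(302,440),interpolation=2)
cv2.imwrite("pics/k1.png",np.hstack([a,d])[:,:,::-1])
```

```text
t 3.38 tcp [ 0.5268 -0.3346  0.3183] yaw 36.52 F [-0.4 -0.2  0.1] op 0.002 tool z [ 0.e+00  1.e-04 -1.e+00]
roll 0.02
shift now cm [-0.25  0.29  1.43]
shift after roll [-0.25  0.29  1.43]
```

View pics/k1.png

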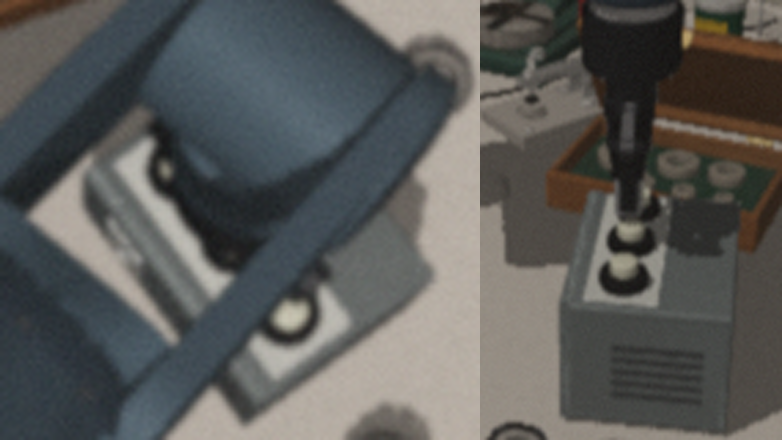

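The gripper is closed and hovering just above the middle key in both views, about 3 mm off. I'll correct that and press.

{"api": "move_arm", "payload": {"moves": [{"gripper":0,"x":-0.25,"y":0.29,"z":0.5,"roll":0},{"gripper":0,"x":0,"y":0,"z":0.4,"roll":0},{"gripper":0,"x":0,"y":0,"z":0.3,"roll":0},{"gripper":0,"x":0,"y":0,"z":0,"roll":0}]}}

```text
time_s: 3.98
eef_pos: [0.5265, -0.3394, 0.3063]
eef_rot: [0.001, 0.95, 0.313, 0.0]
wrist_force: [0.4, -1.8, 4.1]
opening: -0.004
```

{"api": "move_arm", "payload": {"moves": [{"gripper":0,"x":0,"y":0,"z":0.2,"roll":0},{"gripper":0,"x":0,"y":0,"z":0,"roll":0}]}}

```text
time_s: 4.22
eef_pos: [0.5265, -0.3393, 0.3045]
eef_rot: [0.001, 0.95, 0.313, 0.0]
wrist_force: [-0.1, -2.1, 5.9]
opening: -0.004
```

{"api": "move_arm", "payload": {"moves": [{"gripper":0,"x":0,"y":0,"z":0.15,"roll":0},{"gripper":0,"x":0,"y":0,"z":0,"roll":0}]}}

```text
time_s: 4.47
eef_pos: [0.5266, -0.3393, 0.3043]
eef_rot: [0.001, 0.95, 0.313, 0.0]
wrist_force: [-3.1, 0.5, 13.6]
opening: 0.003
```

Bottomed out at TCP 0.3043 with 13.6 N. Now I'll release and go to the slot-end key.

{"api": "move_arm", "payload": {"moves": [{"gripper":0,"x":0,"y":0,"z":-2.4,"roll":0},{"gripper":0,"x":0,"y":0,"z":0,"roll":0},{"gripper":0,"x":5.19,"y":0.28,"z":0,"roll":0},{"gripper":0,"x":0,"y":0,"z":0,"roll":0},{"gripper":0,"x":0,"y":0,"z":0,"roll":0}]}}

```text
time_s: 5.1
eef_pos: [0.5693, -0.3098, 0.3245]
eef_rot: [-0.001, 0.95, 0.314, -0.001]
wrist_force: [-0.2, -0.1, 0.1]
opening: -0.0
```

Run:
```python
from h import *
b=np.load("box.npz");P=b["P"]
go([P[2,0],P[2,1],.303],36.5)
```

```text
t 5.1 tcp [ 0.5693 -0.3098  0.3245] yaw 36.54 F [-0.2 -0.1  0.1] op -0.0 tool z [-0.0023  0.0015 -1.    ]
roll 0.04
shift now cm [0.06 0.05 2.15]
shift after roll [0.06 0.05 2.15]
```

{"api": "move_arm", "payload": {"moves": [{"gripper":0,"x":0.05,"y":0.05,"z":1.3,"roll":0},{"gripper":0,"x":0,"y":0,"z":0.4,"roll":0},{"gripper":0,"x":0,"y":0,"z":0.4,"roll":0},{"gripper":0,"x":0,"y":0,"z":0.05,"roll":0},{"gripper":0,"x":0,"y":0,"z":0,"roll":0}]}}

```text
time_s: 5.72
eef_pos: [0.5701, -0.3107, 0.305]
eef_rot: [0.0, 0.95, 0.313, -0.0]
wrist_force: [-2.9, -0.1, 4.3]
opening: -0.005
```

{"api": "move_arm", "payload": {"moves": [{"gripper":0,"x":0,"y":0,"z":0.15,"roll":0},{"gripper":0,"x":0,"y":0,"z":0,"roll":0},{"gripper":0,"x":0,"y":0,"z":0,"roll":0}]}}

```text
time_s: 6.1
eef_pos: [0.5703, -0.3106, 0.3044]
eef_rot: [0.0, 0.95, 0.313, -0.0]
wrist_force: [-6.0, 2.1, 10.2]
opening: 0.003
```

Fully down at 10 N. Release it and go to the far-end key, in two 52 mm hops at height.

{"api": "move_arm", "payload": {"moves": [{"gripper":0,"x":0,"y":0,"z":-2.2,"roll":0},{"gripper":0,"x":0,"y":0,"z":-1,"roll":0},{"gripper":0,"x":-5.2,"y":-0.28,"z":0,"roll":0},{"gripper":0,"x":-5.2,"y":-0.28,"z":0,"roll":0},{"gripper":0,"x":0,"y":0,"z":0,"roll":0}]}}

```text
time_s: 6.72
eef_pos: [0.4813, -0.3695, 0.3348]
eef_rot: [-0.0, 0.95, 0.311, -0.0]
wrist_force: [-0.6, 0.2, 0.3]
opening: 0.004
```

Run:
```python
from h import *
b=np.load("box.npz");P=b["P"]
go([P[0,0],P[0,1],.303],36.5)
```

```text
t 6.72 tcp [ 0.4813 -0.3695  0.3348] yaw 36.26 F [-0.6  0.2  0.3] op 0.004 tool z [-5.e-04 -1.e-04 -1.e+00]
roll -0.24
shift now cm [ 0.3  -0.09  3.18]
shift after roll [ 0.3  -0.09  3.18]
```

{"api": "move_arm", "payload": {"moves": [{"gripper":0,"x":0.2,"y":0,"z":1.3,"roll":0},{"gripper":0,"x":0,"y":0,"z":1,"roll":0},{"gripper":0,"x":0,"y":0,"z":0.4,"roll":0},{"gripper":0,"x":0,"y":0,"z":0.4,"roll":0},{"gripper":0,"x":0,"y":0,"z":0,"roll":0}]}}

```text
time_s: 7.35
eef_pos: [0.4857, -0.3658, 0.3046]
eef_rot: [-0.0, 0.95, 0.313, 0.0]
wrist_force: [-0.2, 2.7, 5.0]
opening: -0.001
```

{"api": "move_arm", "payload": {"moves": [{"gripper":0,"x":0,"y":0,"z":0.15,"roll":0},{"gripper":0,"x":0,"y":0,"z":0,"roll":0},{"gripper":0,"x":0,"y":0,"z":0,"roll":0}]}}

```text
time_s: 7.72
eef_pos: [0.4857, -0.3659, 0.3043]
eef_rot: [-0.0, 0.95, 0.314, 0.0]
wrist_force: [-3.3, 6.3, 12.8]
opening: 0.0
```

All three keys are pressed. Release and head for the driver, opening the gripper on the way.

{"api": "move_arm", "payload": {"moves": [{"gripper":0,"x":0,"y":0,"z":-2.2,"roll":0},{"gripper":0,"x":0,"y":0,"z":-4,"roll":0},{"gripper":100,"x":0,"y":0,"z":0,"roll":0}]}}

```text
time_s: 8.1
eef_pos: [0.4862, -0.3673, 0.3686]
eef_rot: [0.004, 0.95, 0.313, 0.001]
wrist_force: [-0.1, 0.7, 0.2]
opening: 0.203
```

Run:
```python
from h import *
go([.446,.0185,.30],35.8)
```

```text
t 8.1 tcp [ 0.4862 -0.3673  0.3686] yaw 36.52 F [-0.1  0.7  0.2] op 0.203 tool z [ 0.0049 -0.0058 -1.    ]
roll 0.72
shift now cm [ 19.73 -33.45   6.62]
shift after roll [ 19.3  -33.69   6.62]
```

{"api": "move_arm", "payload": {"moves": [{"gripper":100,"x":2.4,"y":-4.2,"z":0,"roll":0.7},{"gripper":100,"x":2.4,"y":-4.2,"z":0,"roll":0},{"gripper":100,"x":2.4,"y":-4.2,"z":0,"roll":0},{"gripper":100,"x":2.4,"y":-4.2,"z":0,"roll":0},{"gripper":100,"x":2.4,"y":-4.2,"z":0,"roll":0}]}}

```text
time_s: 8.72
eef_pos: [0.4586, -0.1244, 0.3638]
eef_rot: [-0.0, 0.952, 0.307, -0.0]
wrist_force: [0.7, 1.3, -0.6]
opening: 0.999
```

{"api": "move_arm", "payload": {"moves": [{"gripper":100,"x":2.4,"y":-4.2,"z":2,"roll":0},{"gripper":100,"x":2.4,"y":-4.2,"z":2,"roll":0},{"gripper":100,"x":2.4,"y":-4.2,"z":3,"roll":0},{"gripper":100,"x":0,"y":0,"z":0,"roll":0},{"gripper":100,"x":0,"y":0,"z":0,"roll":0}]}}

```text
time_s: 9.35
eef_pos: [0.444, 0.0182, 0.2945]
eef_rot: [0.0, 0.951, 0.308, -0.0]
wrist_force: [0.2, -0.0, -0.3]
opening: 0.998
```

Run:
```python
from h import *
go([.446,.0185,.177],35.8)
b=np.load("box.npz")
c=ctrl.camera("top");s=ctrl.camera("scene")
a=cv2.resize(c["img"][180:290,180:290],(440,440),interpolation=2)
d=cv2.resize(s["img"][150:260,190:280],(360,440),interpolation=2)
cv2.imwrite("pics/g1.png",np.hstack([a,d])[:,:,::-1])
cv2.imwrite("pics/top1.png",c["img"][:,:,::-1])
```

```text
t 9.35 tcp [0.444  0.0182 0.2945] yaw 35.85 F [ 0.2 -0.  -0.3] op 0.998 tool z [-0.e+00 -4.e-04 -1.e+00]
roll 0.05
shift now cm [ 0.19  0.09 11.75]
shift after roll [ 0.19  0.09 11.75]
```

View pics/g1.png

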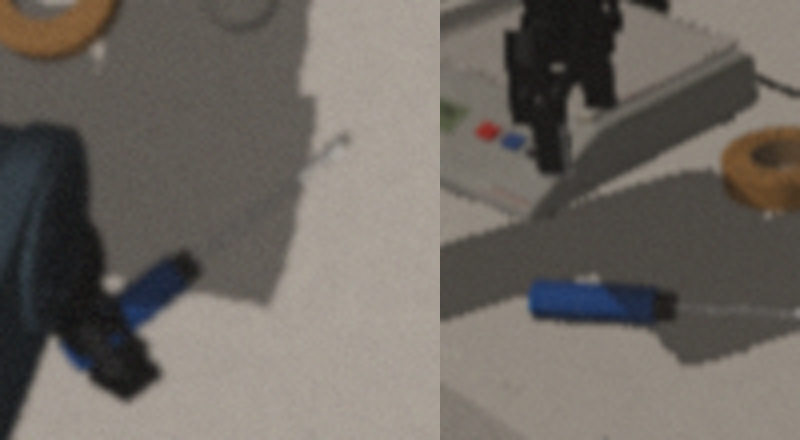

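The open gripper straddles the blue handle. The tip is at about (266.7,214.2), which agrees with the first estimate. Descend and grip.

{"api": "move_arm", "payload": {"moves": [{"gripper":100,"x":0.2,"y":0.1,"z":4,"roll":0},{"gripper":100,"x":0,"y":0,"z":4,"roll":0},{"gripper":100,"x":0,"y":0,"z":2.8,"roll":0},{"gripper":100,"x":0,"y":0,"z":0.9,"roll":0},{"gripper":100,"x":0,"y":0,"z":0,"roll":0}]}}

```text
time_s: 10.07
eef_pos: [0.4465, 0.0178, 0.178]
eef_rot: [0.0, 0.952, 0.307, 0.0]
wrist_force: [-0.3, 0.2, 0.4]
opening: 1.0
```

{"api": "move_arm", "payload": {"moves": [{"gripper":0,"x":0,"y":0,"z":0,"roll":0},{"gripper":0,"x":0,"y":0,"z":0,"roll":0},{"gripper":0,"x":0,"y":0,"z":0,"roll":0},{"gripper":0,"x":0,"y":0,"z":0,"roll":0},{"gripper":0,"x":0,"y":0,"z":0,"roll":0}]}}

```text
time_s: 10.7
eef_pos: [0.4464, 0.0186, 0.1785]
eef_rot: [0.0, 0.952, 0.307, 0.0]
wrist_force: [-1.5, 0.2, 6.7]
opening: 0.285
```

{"api": "move_arm", "payload": {"moves": [{"gripper":0,"x":0,"y":0,"z":-1.5,"roll":0},{"gripper":0,"x":0,"y":0,"z":-2,"roll":0},{"gripper":0,"x":0,"y":0,"z":-1.8,"roll":2.4},{"gripper":0,"x":0,"y":0,"z":0,"roll":0}]}}

```text
time_s: 11.2
eef_pos: [0.4467, 0.0185, 0.2325]
eef_rot: [0.001, 0.958, 0.288, 0.002]
wrist_force: [1.0, 0.2, -1.5]
opening: 0.279
```

Run:
```python
from h import *
go([.4246,-.111,.231],33.4)
```

```text
t 11.2 tcp [0.4467 0.0185 0.2325] yaw 33.42 F [ 1.   0.2 -1.5] op 0.279 tool z [ 3.7e-03 -9.0e-04 -1.0e+00]
roll 0.02
shift now cm [-8.98  9.59  0.15]
shift after roll [-8.98  9.59  0.15]
```

{"api": "move_arm", "payload": {"moves": [{"gripper":0,"x":-3,"y":2.5,"z":0,"roll":0},{"gripper":0,"x":-3,"y":2.5,"z":0,"roll":0},{"gripper":0,"x":-3,"y":2.5,"z":0.1,"roll":0},{"gripper":0,"x":0,"y":1.5,"z":0,"roll":0},{"gripper":0,"x":0,"y":0,"z":0,"roll":0}]}}

```text
time_s: 11.82
eef_pos: [0.4209, -0.1067, 0.2297]
eef_rot: [0.0, 0.958, 0.287, 0.0]
wrist_force: [-0.6, 0.1, -1.6]
opening: 0.282
```

Run:
```python
from h import *
b=np.load("box.npz");mid=b["P"][1];bx,by=b["bx"],b["by"]
c=ctrl.camera("top");s=ctrl.camera("scene");o,r=st()
go([.4246,-.111,.231],33.4)
S=mid-.049*bx+.04*by;S[2]=.065
print("S",S,"top px slot,-10,-20,-30:",proj(c,[S,S-.03*bx,S+[0,0,.02],S-[0,0,.02]]).round(1),"scene",proj(s,[S,S-.03*bx]).round(1))
a=cv2.resize(c["img"][170:270,240:370],(780,600),interpolation=2)
d=cv2.resize(s["img"][180:280,220:350],(780,600),interpolation=2)
cv2.imwrite("pics/t1.png",a[:,:,::-1]);cv2.imwrite("pics/s1.png",d[:,:,::-1])
```

```text
t 11.93 tcp [ 0.4204 -0.1054  0.2293] yaw 33.42 F [-0.8  0.  -1.5] op 0.28 tool z [-8.e-04  8.e-04 -1.e+00]
roll 0.02
shift now cm [ 0.04  0.7  -0.17]
shift after roll [ 0.04  0.7  -0.17]
S [ 0.53298776 -0.27544914  0.065     ] top px slot,-10,-20,-30: [[329.7 213.2]
 [319.6 220.5]
 [329.8 211.7]
 [329.6 214.7]] scene [[334.  236.9]
 [321.4 235.8]]
```

View pics/t1.png

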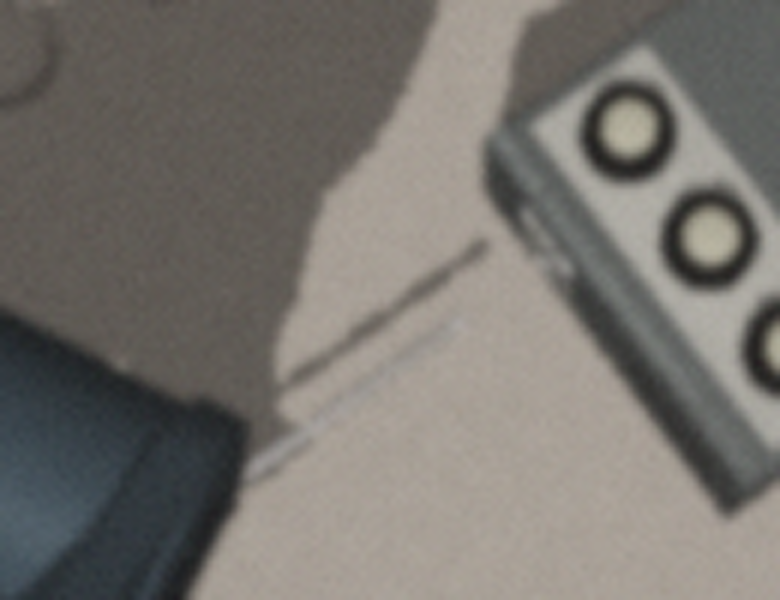

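View pics/s1.png

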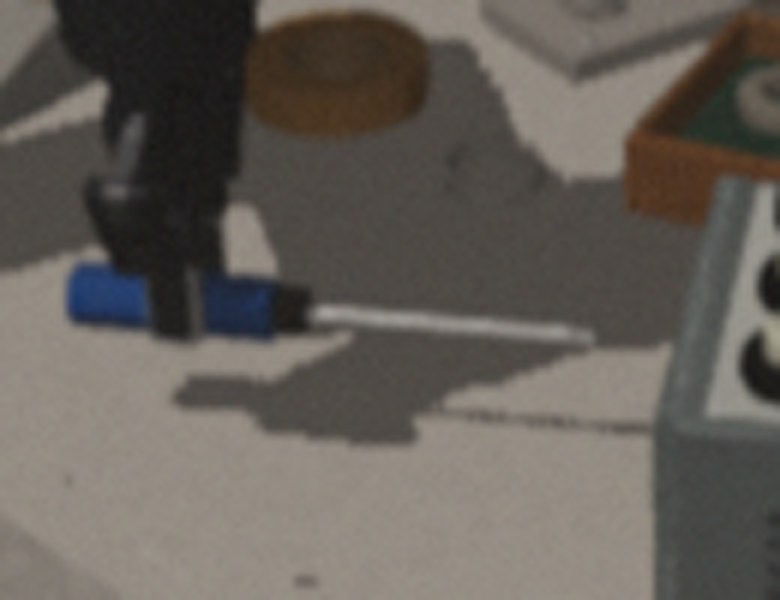

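Top view: tip at (317.2,223.7), bezel centre near (331.3,210.5). Scene view: tip at (318.8,236.7), with the blade near level. I'll triangulate the tip.

```bash
cat >> h.py <<'E'
def tri(c,a,s,b):
    (o1,d1),(o2,d2)=ray(c,[a]),ray(s,[b]);d1,d2=d1[0],d2[0]
    t=np.linalg.lstsq(np.c_[d1,-d2],o2-o1,rcond=None)[0];p,q=o1+d1*t[0],o2+d2*t[1];return (p+q)/2,np.linalg.norm(p-q)
E
python3 - <<'E'
from h import *
b=np.load("box.npz");mid=b["P"][1];bx,by=b["bx"],b["by"];S=mid-.049*bx+.04*by;S[2]=.065
c=ctrl.camera("top");s=ctrl.camera("scene");o,r=st()
T,e=tri(c,(317.2,223.7),s,(318.8,236.7));print("tip",T,"gap",e,"rel slot x,y,z mm",((T-S)@bx*1e3).round(1),((T-S)@by*1e3).round(1),((T-S)[2]*1e3).round(1),"to tcp",np.linalg.norm((T-o["eef_pos"])[:2]))
# blade line in top image: centroid per column
im=c["img"].astype(float);g=im.sum(2)
up=cv2.resize(c["img"][170:270,240:370],(780,600),interpolation=2).astype(float).sum(2)
A=plane(c,[(250/6+240-.4,475/6+170-.4),(463/6+240-.4,322/6+170-.4)],T[2]);d=A[1]-A[0];print("blade yaw",np.degrees(np.arctan2(d[1],d[0])),"box",np.degrees(np.arctan2(bx[1],bx[0])))
# pitch from scene: blade rear (312,312) tip (593,340)
rear=T-.114*d/np.linalg.norm(d)
for dz in(-.01,0,.01):print(dz,((proj(s,rear+[0,0,dz])-[220,180])*6).round(0))
# slot lateral from scene? tip vs TCP lateral
print("tcp lateral rel slot",((o["eef_pos"]-S)@by*1e3).round(1))
for z in(.085,.09,.095):
    q=plane(c,[(548/6+240-.4,243/6+170-.4)],z)[0]-S;print("bezel",z,(q@bx*1e3).round(1),(q@by*1e3).round(1))
E
```

```text
tip [ 0.51044479 -0.24541339  0.06299917] gap 0.003228348150066953 rel slot x,y,z mm -37.5 -2.3 -2.0 to tcp 0.16682764910602949
blade yaw -56.55377199852625 box -56.60260894214751
-0.01 [[309. 339.]]
0 [[307. 318.]]
0.01 [[305. 297.]]
tcp lateral rel slot -0.3
bezel 0.085 4.3 1.5
bezel 0.09 3.7 0.7
bezel 0.095 3.1 0.0
```

Run:
```python
from h import *
b=np.load("box.npz");mid=b["P"][1];bx,by=b["bx"],b["by"];S=mid-.049*bx+.04*by;S[2]=.065
c=ctrl.camera("top");ims=[ctrl.camera("top")["img"].astype(np.float32).sum(2)/3 for _ in range(5)];im=np.mean(ims,0)
lat=np.arange(-12,12.1,1)
def prof(z,xs,lat):
    out=[]
    for l in lat:
        p=proj(c,[S*[1,1,0]+[0,0,z]+x*bx+l*1e-3*by for x in xs]).astype(np.float32)
        out.append(cv2.remap(im,p[:,0].reshape(1,-1),p[:,1].reshape(1,-1),cv2.INTER_LINEAR).mean())
    return np.array(out).round(0).astype(int)
print(lat.astype(int))
print("blade front",prof(.065,np.linspace(-.065,-.042,20),lat));print("blade rear",prof(.065,np.linspace(-.09,-.065,20),lat))
L=np.arange(-40,41,2.);print(L.astype(int))
for z in(.06,.075,.085,.09,.095,.1):print("bezel",z,prof(z,np.array([-.001,0,.001]),L))
```

```text
[-12 -11 -10  -9  -8  -7  -6  -5  -4  -3  -2  -1   0   1   2   3   4   5
   6   7   8   9  10  11  12]
blade front [160 159 159 159 159 158 157 156 155 154 154 153 151 149 148 148 149 151
 153 155 156 158 158 157 155]
blade rear [159 159 159 158 158 157 156 155 153 152 152 151 150 148 146 146 148 150
 153 155 157 158 158 158 156]
[-40 -38 -36 -34 -32 -30 -28 -26 -24 -22 -20 -18 -16 -14 -12 -10  -8  -6
  -4  -2   0   2   4   6   8  10  12  14  16  18  20  22  24  26  28  30
  32  34  36  38  40]
bezel 0.06 [ 90  93  95  95  93  92  92  94  95  96  97 101 105 108 108 108 112 120
 127 136 140 136 125 117 112 112 110 105 100  98  96  96  94  91  90  93
  95  99 103 110 121]
bezel 0.075 [ 73  74  74  74  72  72  72  74  75  77  82  90  95  97 101 106 114 123
 130 134 128 118 110 105 103 100  96  91  86  81  77  74  72  71  72  74
  77  82  90 103 119]
bezel 0.085 [ 67  66  65  65  65  64  65  66  68  71  78  86  92  99 106 112 120 126
 129 125 119 111 107 103 101  99  95  89  83  75  69  65  64  63  64  66
  69  76  87 103 120]
bezel 0.09 [ 64  63  63  62  62  62  62  63  66  70  78  85  94 102 111 117 123 127
 126 121 116 111 107 104 103 100  98  91  83  73  66  62  62  61  62  63
  67  74  87 103 121]
bezel 0.095 [ 62  61  61  61  61  61  61  62  64  69  77  85  97 108 116 121 125 127
 122 119 115 113 109 106 106 103 101  93  83  71  64  60  60  59  61  61
  66  74  86 104 121]
bezel 0.1 [ 61  61  60  60  61  60  60  61  64  69  77  88 102 114 121 124 127 123
 119 118 117 114 112 109 109 108 105  95  82  68  62  59  58  58  60  61
  65  74  87 105 122]
```

The estimates agree to within about 2 mm: bezel centre −1.4, blade about −1±1. I'll advance gently and watch the force.

{"api": "move_arm", "payload": {"moves": [{"gripper":0,"x":0,"y":1.5,"z":-0.1,"roll":0},{"gripper":0,"x":0,"y":1.2,"z":0,"roll":0},{"gripper":0,"x":0,"y":0,"z":0,"roll":0},{"gripper":0,"x":0,"y":0,"z":0,"roll":0}]}}

```text
time_s: 12.82
eef_pos: [0.4351, -0.1287, 0.2305]
eef_rot: [-0.0, 0.958, 0.287, -0.0]
wrist_force: [-0.3, 0.3, -1.3]
opening: 0.285
```

Run:
```python
from h import *
b=np.load("box.npz");mid=b["P"][1];bx,by=b["bx"],b["by"];S=mid-.049*bx+.04*by
o,r=st();go(S-.107*bx,33.4)
d=o["eef_pos"]-S;print("tip est x",(d@bx+.167).round(4),"tcp lat",(d@by).round(4))
c=ctrl.camera("top")
a=cv2.resize(c["img"][185:235,285:350],(780,600),interpolation=2)
for l in(-.005,0,.005):
    for x in(-.06,-.04,-.02,0):
        p=proj(c,[S*[1,1,0]+[0,0,.065]+x*bx+l*by])[0];p=((p-[285,185]+.5)*12).astype(int);cv2.circle(a,tuple(map(int,p)),2,(255,0,0) if l else (0,255,0),-1)
cv2.imwrite("pics/t2.png",a[:,:,::-1])
```

```text
t 12.82 tcp [ 0.4351 -0.1287  0.2305] yaw 33.36 F [-0.3  0.3 -1.3] op 0.285 tool z [-7.e-04  5.e-04 -1.e+00]
roll -0.04
shift now cm [0.11 6.95 9.44]
shift after roll [0.1  6.95 9.44]
tip est x -0.0094 tcp lat -0.001
```

View pics/t2.png

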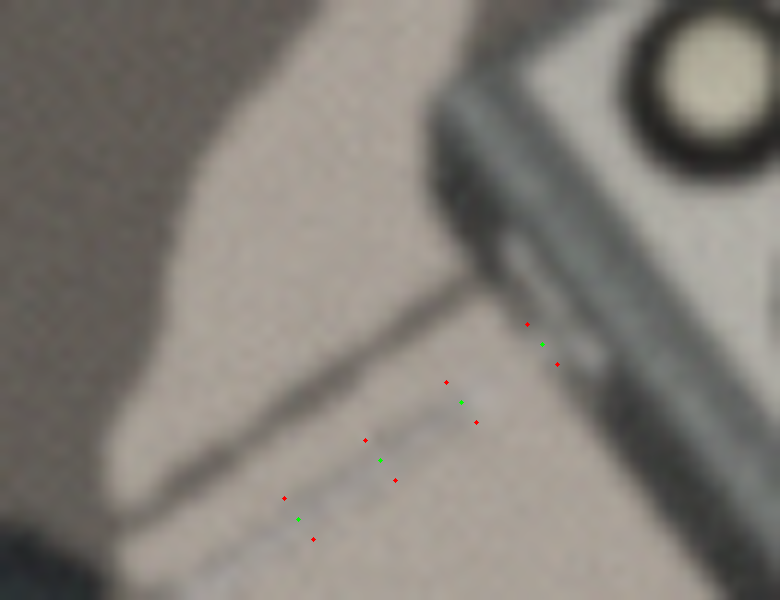

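The blade band lies on the predicted slot line to within about 1 mm, with its tip about 10 mm short of the bezel. Continue slowly.

{"api": "move_arm", "payload": {"moves": [{"gripper":0,"x":0,"y":0.7,"z":0,"roll":0},{"gripper":0,"x":0,"y":0.4,"z":0,"roll":0},{"gripper":0,"x":0,"y":0.3,"z":0,"roll":0},{"gripper":0,"x":0,"y":0,"z":0,"roll":0},{"gripper":0,"x":0,"y":0,"z":0,"roll":0}]}}

```text
time_s: 13.5
eef_pos: [0.4428, -0.1402, 0.2306]
eef_rot: [-0.0, 0.958, 0.287, -0.0]
wrist_force: [-0.7, 0.5, -1.2]
opening: 0.282
```

{"api": "move_arm", "payload": {"moves": [{"gripper":0,"x":0,"y":0.3,"z":0,"roll":0},{"gripper":0,"x":0,"y":0.3,"z":0,"roll":0},{"gripper":0,"x":0,"y":0,"z":0,"roll":0},{"gripper":0,"x":0,"y":0,"z":0,"roll":0}]}}

```text
time_s: 14.0
eef_pos: [0.4462, -0.1453, 0.2307]
eef_rot: [-0.0, 0.958, 0.287, -0.0]
wrist_force: [-0.3, 0.0, -1.7]
opening: 0.281
```

{"api": "move_arm", "payload": {"moves": [{"gripper":0,"x":0,"y":0.4,"z":0,"roll":0},{"gripper":0,"x":0,"y":0.4,"z":0,"roll":0},{"gripper":0,"x":0,"y":0.2,"z":0,"roll":0},{"gripper":0,"x":0,"y":0,"z":0,"roll":0},{"gripper":0,"x":0,"y":0,"z":0,"roll":0}]}}

```text
time_s: 14.62
eef_pos: [0.4517, -0.1536, 0.2306]
eef_rot: [-0.0, 0.958, 0.287, -0.0]
wrist_force: [-0.2, -0.7, -1.0]
opening: 0.283
```

Run:
```python
from h import *
b=np.load("box.npz");mid=b["P"][1];bx,by=b["bx"],b["by"];S=mid-.049*bx+.04*by
o,r=st();go(S-.107*bx,33.4)
d=o["eef_pos"]-S;print("tip est x",(d@bx+.167).round(4),"tcp lat",(d@by).round(4),o["wrist_force"],o["torque"])
```

```text
t 14.62 tcp [ 0.4517 -0.1536  0.2306] yaw 33.38 F [-0.2 -0.7 -1. ] op 0.283 tool z [-2.e-04  1.e-04 -1.e+00]
roll -0.02
shift now cm [0.09 3.95 9.46]
shift after roll [0.09 3.95 9.46]
tip est x 0.0205 tcp lat -0.0008 [-0.1594752  -0.66959882 -1.03290598] [ 0.00268868 -0.00621314  0.00677686]
```

{"api": "move_arm", "payload": {"moves": [{"gripper":0,"x":0,"y":0.8,"z":0,"roll":0},{"gripper":0,"x":0,"y":0.8,"z":0,"roll":0},{"gripper":0,"x":0,"y":0.4,"z":0,"roll":0},{"gripper":0,"x":0,"y":0,"z":0,"roll":0},{"gripper":0,"x":0,"y":0,"z":0,"roll":0}]}}

```text
time_s: 15.25
eef_pos: [0.4626, -0.1703, 0.2306]
eef_rot: [-0.0, 0.958, 0.287, -0.0]
wrist_force: [0.1, 0.0, -0.7]
opening: 0.283
```

{"api": "move_arm", "payload": {"moves": [{"gripper":0,"x":0,"y":0.8,"z":0,"roll":0},{"gripper":0,"x":0,"y":0.8,"z":0,"roll":0},{"gripper":0,"x":0,"y":0.2,"z":0,"roll":0},{"gripper":0,"x":0,"y":0,"z":0,"roll":0},{"gripper":0,"x":0,"y":0,"z":0,"roll":0}]}}

```text
time_s: 15.88
eef_pos: [0.4725, -0.1853, 0.2306]
eef_rot: [-0.0, 0.958, 0.287, -0.0]
wrist_force: [-0.4, -0.0, -0.6]
opening: 0.278
```

```bash
cat > v.py <<'E'
from h import *
b=np.load("box.npz");mid=b["P"][1];bx,by=b["bx"],b["by"];S=mid-.049*bx+.04*by
o,r=st();d=o["eef_pos"]-S;print(o["time_s"],"tip est x",(d@bx+.167).round(4),"tcp lat",(d@by).round(4),"F bx,by,z",o["wrist_force"]@bx,o["wrist_force"]@by,o["wrist_force"][2],"T",o["torque"].round(3))
E
cp v.py w.py
cat >> w.py <<'E'
c=ctrl.camera("top");s=ctrl.camera("scene")
a=cv2.resize(c["img"][185:245,285:350],(420,388),interpolation=2)
f=cv2.resize(s["img"][190:270,255:345],(437,388),interpolation=2)
g=np.hstack([a,f])[:,:800]
cv2.imwrite("pics/t3.png",g[:,:,::-1])
E
python3 w.py
```

```text
15.875 tip est x 0.0584 tcp lat -0.0008 F bx,by,z -0.19185412085633707 -0.30372577245816573 -0.6174321307079139 T [0.034 0.011 0.031]
```

View pics/t3.png

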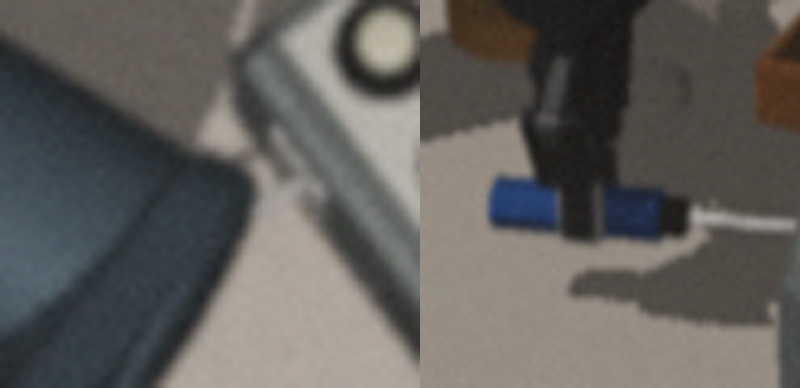

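The blade enters at the bezel and no load shows. I'll check the centring with a gentle sideways probe of about 1 mm.

{"api": "move_arm", "payload": {"moves": [{"gripper":0,"x":0,"y":0,"z":0,"roll":0},{"gripper":0,"x":0,"y":0,"z":0,"roll":0}]}}

```text
time_s: 16.23
eef_pos: [0.4726, -0.1853, 0.2307]
eef_rot: [0.0, 0.958, 0.287, 0.0]
wrist_force: [0.3, 0.2, -1.6]
opening: 0.284
```

```bash
python3 v.py
```

```text
16.225 tip est x 0.0586 tcp lat -0.0008 F bx,by,z 0.01821059292737434 0.3446642274359378 -1.5503067604002696 T [ 0.042 -0.009  0.003]
```

{"api": "move_arm", "payload": {"moves": [{"gripper":0,"x":0.1,"y":0,"z":0,"roll":0},{"gripper":0,"x":0,"y":0,"z":0,"roll":0},{"gripper":0,"x":0,"y":0,"z":0,"roll":0}]}}

```text
time_s: 16.6
eef_pos: [0.4735, -0.1848, 0.2307]
eef_rot: [0.0, 0.958, 0.287, -0.0]
wrist_force: [0.2, -0.6, -1.9]
opening: 0.286
```

```bash
python3 v.py
```

```text
16.6 tip est x 0.0586 tcp lat 0.0002 F bx,by,z 0.6524521574202895 -0.13381484007623 -1.9281609145459506 T [-0.006  0.047  0.033]
```

{"api": "move_arm", "payload": {"moves": [{"gripper":0,"x":-0.1,"y":0,"z":0,"roll":0},{"gripper":0,"x":-0.1,"y":0,"z":0,"roll":0},{"gripper":0,"x":0,"y":0,"z":0,"roll":0},{"gripper":0,"x":0,"y":0,"z":0,"roll":0}]}}

```text
time_s: 17.1
eef_pos: [0.4718, -0.186, 0.2307]
eef_rot: [0.0, 0.958, 0.287, 0.0]
wrist_force: [-1.4, 0.4, -1.9]
opening: 0.285
```

```bash
python3 v.py
```

```text
17.1 tip est x 0.0587 tcp lat -0.0018 F bx,by,z -1.0677805198663288 -0.9248368731789828 -1.8950449289631655 T [0.005 0.048 0.001]
```

No contact force at either +1 or −1 mm, so the blade was near centre. Return to centre, settle and hand in.

{"api": "move_arm", "payload": {"moves": [{"gripper":0,"x":0.1,"y":0.1,"z":0,"roll":0},{"gripper":0,"x":0,"y":0,"z":0,"roll":0},{"gripper":0,"x":0,"y":0,"z":0,"roll":0},{"gripper":0,"x":0,"y":0,"z":0,"roll":0},{"gripper":0,"x":0,"y":0,"z":0,"roll":0}]}}

```text
time_s: 17.73
eef_pos: [0.4732, -0.1862, 0.2307]
eef_rot: [-0.0, 0.958, 0.287, -0.0]
wrist_force: [0.3, 0.4, -1.8]
opening: 0.283
```

```bash
python3 v.py; python3 -c "
from bench import ctrl
print(ctrl.hand_in())"
```

```text
17.725 tip est x 0.0596 tcp lat -0.0008 F bx,by,z -0.1973598687741213 0.4431559033082247 -1.836208593494896 T [-0.024  0.001 -0.032]
the job is handed in; nothing more can be done
None
```

I pressed the middle, slot-end and far-end keys in that order. Each went to its stop at about 10–14 N and was released before the next. I then gripped the screwdriver by its handle and passed the blade through the slot. I handed in at 17.7 s, still holding it there.

- **Depth:** about 60 mm of the blade is inside, worked out from the arm position and the measured slot face. The uncertainty is a few mm, because I could not see the tip inside the box.
- **Not pressing:** moving the blade 1 mm to either side gave no clear contact force. At the end only the driver's weight and sensor noise showed.
- **Disagreements:** the two camera views disagreed by about 3 mm on the blade tip. Estimates of how far the blade and slot sat sideways differed by about 2 mm. The blade went in without contact.
- **Not directly checked:** I did not read the key travel; fully down is judged from the force and height, and up again from lifting clear. The ring, tape and brush were not on the arm's path, but I did not measure them again at the end.

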